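# Make up two finger-prick test kits

## Task

Make up two finger-prick kits from the stock on the counter: the tray with three compartments gets the test-strip vial, the dropper bottle and one carton of lancets; the tray with two compartments gets the pack of microscope slides and the other carton of lancets. Stand each item upright on the tray floor in a compartment of its own, set down gently and not dropped. Leave the specimen jar, the cover-glass box and the timer where they stand, and knock nothing over.

Things in the scene. Friction and masses are not known exactly. Their poses are not given: they have to be found in the camera images.
- tray3: Sizes in mm here and below. Grey tray with three compartments in a row, 206 long, 72 wide; floor 4 thick, walls and dividers 3 thick, 14 high. Fixed. Origin: centre of underside, x along its length, y across, z up. Compartments, 66 across y; from the -x end: 82 long, centre x = -59; 56 long, centre +13; 56 long, centre +72. Its yaw is within 20 degrees.
- tray2: Grey tray with two compartments, 193 mm long, 72 wide; floor 4 thick, walls and divider 3 thick, 14 high. Fixed. Origin: centre of underside, x along its length, y across, z up. Compartments, 66 across y; from the -x end: 82 long, centre x = -52.5; 102 long, centre +42.5. Its yaw is within 20 degrees. One tray is on the left, the other on the right.
- vial: Test-strip vial: upright white cylinder 33 mm in diameter with a grey cap 34 in diameter and a small thumb tab, 58 high in all (cap from 44 up); about 35 g, rigid (a 20 N grip is safe). Origin at the centre of its underside, z up. The tab, towards -x, is only for show.
- dropper: Dropper bottle of control solution: slim upright off-white bottle, body 28 mm in diameter up to 48 high, then a shoulder and a narrow tapering cap 17 in diameter up to 73; about 30 g, rigid (a 20 N grip is safe). Origin at the centre of its underside, z up.
- slides: Pack of microscope slides: closed white box 82 mm (x) by 32 (y) by 55 high with a grey seam and greenish windows low on its long sides; about 220 g, rigid (a 20 N grip is safe). Origin at the centre of its underside, z up.
- lancets_a: One of two identical kraft-cardboard lancet cartons, a closed box 62 mm (x) by 44 (y) by 46 high, with a thin tape line along the middle of the top; about 90 g, rigid (a 20 N grip is safe). Origin at the centre of its underside, z up. The two are interchangeable: either may go in either kit.
- lancets_b: One of two identical kraft-cardboard lancet cartons, a closed box 62 mm (x) by 44 (y) by 46 high, with a thin tape line along the middle of the top; about 90 g, rigid (a 20 N grip is safe). Origin at the centre of its underside, z up. The two are interchangeable: either may go in either kit.
- jar: Bystander, stays put: wide specimen jar, 58 mm in diameter with a white lid 62 in diameter, 70 high. Origin at the centre of its underside. Loose.
- coverbox: Bystander, stays put: small cover-glass box 34 by 34 by 22 mm high. Origin at the centre of its underside. Loose.
- timer: Bystander, stays put: flat white bench timer 62 by 62 by 20 mm high with a display. Origin at the centre of its underside. Loose. These three stand mixed with the stock mid-counter, 85 mm or more between centres; nothing else stands among them or near the trays, and the equipment round the edge is fixed.
There are look-alikes about, which are no part of the job. What is shaped like the dropper but orange or purple is not meant.

How it is judged:
At the end, for the whole second after the job is handed in: Every compartment holds one item standing on its floor (within 4 mm, 0.12 rad of upright, at rest): in tray3 the vial, the dropper bottle and a lancet carton, in tray2 the slide pack and a lancet carton. Jar, cover-glass box and timer are within 30 mm of where they started (((x of vial in the frame of tray3 between -0.1 and -0.018 m and y of vial in the frame of tray3 between -0.033 and 0.033 m and z of vial in the frame of tray3 between 0.001 and 0.008 m) or (x of dropper in the frame of tray3 between -0.1 and -0.018 m and y of dropper in the frame of tray3 between -0.033 and 0.033 m and z of dropper in the frame of tray3 between 0.001 and 0.008 m) or (x of lancets_a in the frame of tray3 between -0.1 and -0.018 m and y of lancets_a in the frame of tray3 between -0.033 and 0.033 m and z of lancets_a in the frame of tray3 between 0.001 and 0.008 m) or (x of lancets_b in the frame of tray3 between -0.1 and -0.018 m and y of lancets_b in the frame of tray3 between -0.033 and 0.033 m and z of lancets_b in the frame of tray3 between 0.001 and 0.008 m)) and ((x of vial in the frame of tray3 between -0.015 and 0.041 m and y of vial in the frame of tray3 between -0.033 and 0.033 m and z of vial in the frame of tray3 between 0.001 and 0.008 m) or (x of dropper in the frame of tray3 between -0.015 and 0.041 m and y of dropper in the frame of tray3 between -0.033 and 0.033 m and z of dropper in the frame of tray3 between 0.001 and 0.008 m) or (x of lancets_a in the frame of tray3 between -0.015 and 0.041 m and y of lancets_a in the frame of tray3 between -0.033 and 0.033 m and z of lancets_a in the frame of tray3 between 0.001 and 0.008 m) or (x of lancets_b in the frame of tray3 between -0.015 and 0.041 m and y of lancets_b in the frame of tray3 between -0.033 and 0.033 m and z of lancets_b in the frame of tray3 between 0.001 and 0.008 m)) and ((x of vial in the frame of tray3 between 0.044 and 0.1 m and y of vial in the frame of tray3 between -0.033 and 0.033 m and z of vial in the frame of tray3 between 0.001 and 0.008 m) or (x of dropper in the frame of tray3 between 0.044 and 0.1 m and y of dropper in the frame of tray3 between -0.033 and 0.033 m and z of dropper in the frame of tray3 between 0.001 and 0.008 m) or (x of lancets_a in the frame of tray3 between 0.044 and 0.1 m and y of lancets_a in the frame of tray3 between -0.033 and 0.033 m and z of lancets_a in the frame of tray3 between 0.001 and 0.008 m) or (x of lancets_b in the frame of tray3 between 0.044 and 0.1 m and y of lancets_b in the frame of tray3 between -0.033 and 0.033 m and z of lancets_b in the frame of tray3 between 0.001 and 0.008 m)) and ((x of slides in the frame of tray2 between -0.0935 and -0.0115 m and y of slides in the frame of tray2 between -0.033 and 0.033 m and z of slides in the frame of tray2 between 0.001 and 0.008 m) or (x of lancets_a in the frame of tray2 between -0.0935 and -0.0115 m and y of lancets_a in the frame of tray2 between -0.033 and 0.033 m and z of lancets_a in the frame of tray2 between 0.001 and 0.008 m) or (x of lancets_b in the frame of tray2 between -0.0935 and -0.0115 m and y of lancets_b in the frame of tray2 between -0.033 and 0.033 m and z of lancets_b in the frame of tray2 between 0.001 and 0.008 m)) and ((x of slides in the frame of tray2 between -0.0085 and 0.0935 m and y of slides in the frame of tray2 between -0.033 and 0.033 m and z of slides in the frame of tray2 between 0.001 and 0.008 m) or (x of lancets_a in the frame of tray2 between -0.0085 and 0.0935 m and y of lancets_a in the frame of tray2 between -0.033 and 0.033 m and z of lancets_a in the frame of tray2 between 0.001 and 0.008 m) or (x of lancets_b in the frame of tray2 between -0.0085 and 0.0935 m and y of lancets_b in the frame of tray2 between -0.033 and 0.033 m and z of lancets_b in the frame of tray2 between 0.001 and 0.008 m)) and angle between each of vial, dropper, slides, lancets_a, lancets_b's own z axis and vertical below 0.12 rad and linear speed of each of vial, dropper, slides, lancets_a, lancets_b below 0.02 m/s and angular speed of each of vial, dropper, slides, lancets_a, lancets_b below 0.2 rad/s and distance of each of jar, coverbox, timer from where it was at the start of the episode below 0.03 m); the robot touches nothing.
It fails at once if a bystander (jar, cover-glass box or timer) is pushed more than 30 mm (distance of any of jar, coverbox, timer from where it was at the start of the episode above 0.03 m).
It fails at once if an item or the jar is knocked over (tilted more than 1 rad) (angle between any of vial, dropper, slides, lancets_a, lancets_b, jar's own z axis and vertical above 1 rad).
It fails at once if an item is dropped (out of the fingers and moving faster than 0.6 m/s, a fall of about 18 mm) ((contact force between vial and the fingers below 0.05 N and linear speed of vial above 0.6 m/s) or (contact force between dropper and the fingers below 0.05 N and linear speed of dropper above 0.6 m/s) or (contact force between slides and the fingers below 0.05 N and linear speed of slides above 0.6 m/s) or (contact force between lancets_a and the fingers below 0.05 N and linear speed of lancets_a above 0.6 m/s) or (contact force between lancets_b and the fingers below 0.05 N and linear speed of lancets_b above 0.6 m/s)).
It also fails if it takes over 128 s, if anything falls off the work surface, if the arm or the gripper's body presses on something with over 40 N, if the wrist force passes 120 N, or if a joint passes its speed limit or range.

## Robot

A 6-joint arm with a two-finger parallel gripper is mounted at the origin on the work surface. World frame = base frame: x ahead of the robot, y to its left, z up, the work surface at z = 0. Lengths are in m, angles in rad, forces in N, time in s.
With the tool pointing down it reaches from about 0.275 to 0.85 m from the base axis. Payload 5.2 kg.
Tool frame: the origin (TCP) lies midway between the tips of the shut fingers; the grasp point (between the pads) lies 19 mm behind it (r.tcp_to_grasp is the z of the grasp point in the tool frame, in m); z points along the fingers, y is the line along which they close (so a half turn about z gives the same grasp; the last joint's range is limited). The gripper opens to 85 mm and grips with 20 to 120 N. Pads are 22 mm wide; open, the fingers measure 114 mm over their backs; the gripper's body (76 mm by 85 mm) begins 54 mm behind the grasp point. The pads swing forward as they close: fully open they stand 13 mm farther back than shut.
Start: joints at [0.908, 0.259, 1.535, -0, 1.348, -0.203], TCP at [0.244, 0.493, 0.231] pointing down, gripper open.
Joint ranges: [-3.14, 3.14], [-0.91, 2.08], [0.19, 2.58], [-1.22, 4.36], [0.22, 2.71], [-3.12, 3.12]. Speed limits (rad/s): [2.57, 2.57, 3.14, 3.14, 3.14, 3.14].

## Interface

Orientations are given as a rotation vector (axis times angle).
In Python, from plant import r gives the robot as it stands. The module is installed in compiled form; this text tells all that it offers.
- The arm moves only by the tool drive_tool, never from a script. Its argument "targets" is a list of rows, each an object of numbers: "dx", "dy", "dz": the shift along the tool's x, y, z in cm; "twist": the turn about the tool's z in rad; "grip": the opening, from -1 (shut) to 1 (fully open), so that 0 is half open. In form: [{"dx": .., "dy": .., "dz": .., "twist": .., "grip": ..}, ...]. A call has 1 to 20 rows; each row is the pose to reach, as a shift and turn from the pose commanded when the call began, along the tool's axes at that moment; what a row does not reach only later rows make up. A row lasts 1/8 s, in which the tool goes at most 62.5 mm and 10.7 degrees, less where a joint would pass 70% of its speed; a pose out of reach is approached as far as the arm can. A call with a gripper value outside its range is refused whole. The fingers move at their own pace and stop on an object; "grip_force" is the grip in N (left out, the last holds). Time passes only in rows, so rows that repeat a pose let the fingers close. It gives the time, the measured TCP pose, the force, the opening and the grip force at its end, in the units of the state.
- r.get_obs(): the state, without advancing time (a new reading comes with each control period).
- r.snapshot(name): name is "scene" or "top" or "wrist"; returns the picture (480x640x3 uint8, red, green, blue); there is no depth.
- r.camera_model(name): a dict with "K" (3x3 intrinsics, pixels), "distortion" ([k1, k2, p1, p2, k3] as OpenCV has them; the pictures are not rectified), "rvec" (rotation vector, rad) and "tvec" (3), from world to camera coordinates, as OpenCV has them. Camera axes: x right, y down, z forward; pixel columns grow to the right and rows downward; lengths in m; the calibration is good to about 2 mm. A picture is of the moment at which its call begins: read the wrist's pose just before it. camera_model takes no time and is no camera call; for the wrist camera it gives the pose at the moment of the call.
- r.sign_off(): hands the job in; it is judged then, once.
Trained networks look in the newest picture that a camera, given by its name, has taken for a name from the list of things; names that differ only in an ending like _2 or _b are one class to them, and where a whole thing is asked for, a point or a joint stands for the part that bears it (a point fixed in the world has none). Each returns a list of dicts, best first, with "confidence" (0 to 1); they miss things now and then, are a little off and sometimes report something else, mostly with a low value. They report only what shows in the picture. A call takes as long as a camera call. They do not tell look-alikes from the thing itself.
- r.search_frame(camera, name): "rect" ([left, top, width, height] in pixels, round what is visible of it).
- r.cut_out(camera, name): "region" (480x640 bool, what is visible of it) and "rect" ([left, top, width, height] in pixels, round what is visible of it).
The state is a dict: "t": time; "q": joint angles; "joint_vel": joint speeds; "joint_torque": joint torques, N m; "tcp_pos": TCP position; "tool_rot": TCP orientation; "ft_force": force on the tool from outside, world axes, zero at the start; "moment": the same for the moment, N m; "grip_width": opening from 0.0 (shut) to 1.0 (fully open); "grip_force": force on a finger pad.
Only numpy, scipy, OpenCV 4.12 (cv2) and the standard library are available. Lean on these libraries where they do the work, as an engineer would, in place of code of your own. Each camera call takes 0.05 s, during which the arm holds its last target. There are 200 camera calls.

## Working session

There is one attempt and no reset: what is moved stays moved. The work goes in short steps, Python scripts to look and compute and a tool call to move; the robot and the scene stay as the last step left them, time stands still between calls to the robot, and variables do not carry over. Pictures are saved under pics/ and viewed, at most 14 in all, crops included, and the job is handed in when it is done.

Besides the shell and the picture viewer there is one more tool, called in YAML: its name, and indented under it one key for each argument. drive_tool: Moves the arm, as the interface text tells. Its arguments: {"type":"object","properties":{"targets":{"type":"array","items":{"type":"object","properties":{"dx":{"type":"number"},"dy":{"type":"number"},"dz":{"type":"number"},"twist":{"type":"number"},"grip":{"type":"number"}}}},"grip_force":{"type":"number"}},"required":["targets"]}

```bash
mkdir -p pics
python3 - <<'E'
from plant import r
import cv2
for n in("top","scene"):
    im=r.snapshot(n); cv2.imwrite(f"pics/{n}0.png",im[:,:,::-1])
    m=r.camera_model(n); print(n,{k:[round(float(x),4) for x in __import__('numpy').ravel(v)] for k,v in m.items()})
    for o in "tray3 tray2 vial dropper slides lancets_a jar coverbox timer".split():
        print(o,[(round(d['confidence'],2),[int(x) for x in d['rect']]) for d in r.search_frame(n,o)[:5]])
o=r.get_obs();print(o)
E
```

```text
top {'K': [524.5987, 0.0, 320.7311, 0.0, 524.5987, 245.3103, 0.0, 0.0, 1.0], 'distortion': [-0.0281, 0.0, 0.0, 0.0, 0.0], 'rvec': [2.1699, -2.2203, 0.0179], 'tvec': [0.0144, 0.5382, 1.1641]}
tray3 [(0.96, [175, 210, 56, 92]), (0.78, [445, 224, 43, 92])]
tray2 [(0.96, [175, 210, 56, 92]), (0.78, [445, 224, 43, 92])]
vial [(0.67, [362, 273, 15, 24])]
dropper [(0.49, [288, 232, 13, 11]), (0.48, [384, 210, 17, 17]), (0.47, [258, 243, 12, 10])]
slides [(0.78, [257, 171, 33, 43])]
lancets_a [(0.8, [336, 219, 26, 36]), (0.62, [312, 272, 28, 29])]
jar [(0.9, [258, 273, 30, 24])]
coverbox [(0.79, [363, 185, 21, 15]), (0.39, [314, 274, 25, 26])]
timer [(0.76, [303, 176, 34, 33])]
scene {'K': [546.1845, 0.0, 320.3607, 0.0, 546.1845, 231.3215, 0.0, 0.0, 1.0], 'distortion': [0.0185, 0.0, 0.0, 0.0, 0.0], 'rvec': [1.0917, 2.3428, -1.0586], 'tvec': [0.3512, -0.2378, 1.3477]}
tray3 [(0.97, [187, 145, 84, 54]), (0.69, [421, 264, 63, 107])]
tray2 [(0.97, [187, 145, 84, 54]), (0.69, [421, 264, 63, 107])]
vial [(0.96, [301, 176, 18, 34]), (0.37, [312, 274, 25, 62])]
dropper [(0.84, [370, 247, 16, 39]), (
[... 292 characters left out ...]
0.58, [258, 265, 43, 31])]
{'t': 1.0, 'q': array([ 9.08174166e-01,  2.58605723e-01,  1.53498815e+00,  1.96283912e-05,
        1.34800628e+00, -2.02791976e-01]), 'joint_vel': array([-0.00031027,  0.00047376,  0.00147236, -0.00066246, -0.00160935,
       -0.00024768]), 'joint_torque': array([-5.96245809e-04, -4.45934451e+01, -2.90892738e+01, -4.34817366e-04,
        7.97006196e-04, -3.12843451e-05]), 'tcp_pos': array([0.24406267, 0.49289361, 0.23131142]), 'tool_rot': array([-7.15954746e-01, -3.05890246e+00, -1.91664582e-06]), 'ft_force': array([ 0.24371718, -0.62764035, -0.6105598 ]), 'moment': array([ 0.0086519 , -0.03451023,  0.01056608]), 'grip_force': 0.0, 'grip_width': 1.0010760767724591}
```

View top.

Run:
```python
import cv2
a=cv2.imread("pics/top0.png")[150:340,150:510]; cv2.imwrite("pics/top0c.png",cv2.resize(a,(800,422),interpolation=cv2.INTER_CUBIC))
b=cv2.imread("pics/scene0.png")[120:390,170:500]; cv2.imwrite("pics/scene0c.png",cv2.resize(b,(733,600),interpolation=cv2.INTER_CUBIC))
```

```text
(no output)
```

View pics/top0c.png

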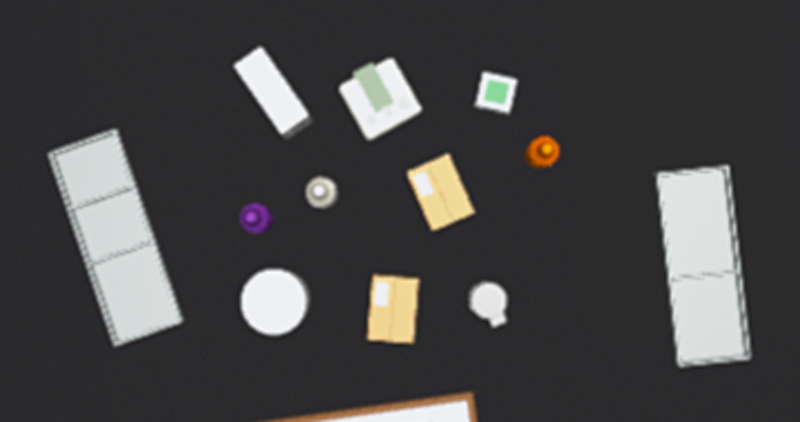

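View pics/scene0c.png

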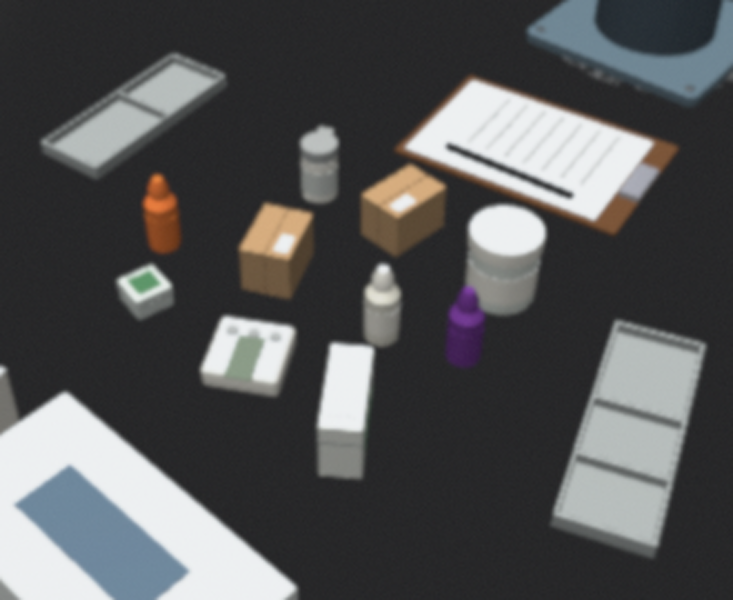

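```bash
cat > h.py <<'E'
import numpy as np, cv2
from scipy.optimize import minimize
def box(l,w,h): return np.array([[sx*l/2,sy*w/2,z] for sx in(-1,1) for sy in(-1,1) for z in(0,h)])/1e3
def cyl(*rz): return np.array([[R*np.cos(t),R*np.sin(t),z] for R,z in rz for t in np.linspace(0,2*np.pi,24,endpoint=False)])/1e3
M=dict(tray3=box(206,72,14),tray2=box(193,72,14),slides=box(82,32,55),lancets_a=box(62,44,46),lancets_b=box(62,44,46),timer=box(62,62,20),coverbox=box(34,34,22),
 vial=cyl((16.5,0),(17,44),(17,58)),dropper=cyl((14,0),(14,48),(8.5,60),(7,73)),jar=cyl((29,0),(31,55),(31,70)))
def proj(P,m): return cv2.projectPoints(np.asarray(P,float).reshape(-1,3),m['rvec'],m['tvec'],m['K'],np.array(m['distortion']))[0][:,0]
def place(P,p):
    c,s=np.cos(p[3]),np.sin(p[3]); return P@np.array([[c,s,0],[-s,c,0],[0,0,1]])+np.array(p[:3])
def back(uv,m,z):
    d=cv2.undistortPoints(np.float64([[uv]]),m['K'],np.array(m['distortion']))[0,0]; R=cv2.Rodrigues(np.array(m['rvec']))[0]
    D=R.T@np.array([*d,1]); C=-R.T@np.ravel(m['tvec']); return C+D*(z-C[2])/D[2]
def sil(P,m,S=4):
    im=np.zeros((480*S,640*S),np.uint8); h=cv2.convexHull(np.float32(proj(P,m)*S+(S-1)/2))
    cv2.fillConvexPoly(im,np.int32(np.round(h*16)),255,shift=4); return cv2.resize(im,(640,480),interpolation=cv2.INTER_AREA)/255.
def fit(name,views,p0,fixz=True,yaw=True):
    free=[0,1]+([] if fixz else [2])+([3] if yaw else [])
    def cost(v):
        p=np.array(p0,float); p[free]+=v*np.array([.01,.01,.01,.2])[free]; P=place(M[name],p)
        return sum(1-np.minimum(a,b).sum()/np.maximum(a,b).sum() for a,b in((sil(P,m),k) for k,m in views))/len(views)
    s=np.vstack([np.zeros(len(free)),np.eye(len(free))*1.0]); r=minimize(cost,np.zeros(len(free)),method='Nelder-Mead',options=dict(initial_simplex=s,xatol=.02,fatol=1e-4,maxiter=120))
    p=np.array(p0,float); p[free]+=r.x*np.array([.01,.01,.01,.2])[free]; return p,1-r.fun
E
cat > f.py <<'E'
from plant import r
from h import *
import pickle
m={n:r.camera_model(n) for n in("top","scene")}
for n in m: r.snapshot(n)
want=dict(tray3=((203,256),(452,317)),tray2=((466,270),(229,172)),slides=((272,191),(325,306)),lancets_a=((349,237),(295,234)),lancets_b=((326,288),(351,216)),timer=((320,192),(280,280)),coverbox=((373,192),(234,251)),vial=((370,285),(310,193)),dropper=((294,236),(342,257)),jar=((273,286),(398,236)))
ang=dict(tray3=.33,tray2=.1,slides=.55,lancets_a=.4,lancets_b=0,timer=.5,coverbox=-.2)
out={}
for o,(ct,cs) in want.items():
    V=[]
    for n,c in(("top",ct),("scene",cs)):
        best=[d for d in r.cut_out(n,o) if np.hypot(d['rect'][0]+d['rect'][2]/2-c[0],d['rect'][1]+d['rect'][3]/2-c[1])<12]
        if best: V.append((best[0]['region'].astype(float),m[n]))
        else: print(o,n,'none')
    if not V: continue
    z=M[o][:,2].max(); b=back(ct,m['top'],z*.7); p0=[b[0],b[1],0,ang.get(o,0)]
    yaw=o in ang
    p,q=fit(o,V,p0,True,yaw); p2,q2=fit(o,V,p,False,yaw)
    out[o]=p; print(o,np.round(p,4),round(q,3),'| free z',np.round(p2,4),round(q2,3))
pickle.dump(out,open('est.pkl','wb'))
E
python3 f.py
```

```text
tray3 [0.5197 0.2707 0.     0.3168] 0.969 | free z [ 0.5194  0.2707 -0.0006  0.316 ] 0.97
tray2 [ 0.4768 -0.319   0.      0.0808] 0.955 | free z [ 0.4766 -0.3199 -0.0013  0.0836] 0.958
slides [0.6584 0.1059 0.     0.5978] 0.931 | free z [ 0.6585  0.1059 -0.0012  0.5975] 0.932
lancets_a [ 0.5553 -0.0567  0.      0.4058] 0.947 | free z [ 0.5554 -0.0569 -0.0012  0.3951] 0.95
lancets_b [ 0.4425 -0.0077  0.     -0.1121] 0.954 | free z [ 4.424e-01 -7.800e-03 -4.000e-04 -1.140e-01] 0.955
timer [0.6534 0.0011 0.     0.4578] 0.898 | free z [6.533e-01 1.100e-03 1.000e-04 4.571e-01] 0.898
coverbox top none
coverbox [ 0.6556 -0.1154  0.     -0.2643] 0.939 | free z [ 6.556e-01 -1.155e-01 -1.000e-04 -2.643e-01] 0.939
vial [ 0.4482 -0.1012  0.      0.    ] 0.895 | free z [ 0.4485 -0.1009  0.0007  0.    ] 0.896
dropper [0.5575 0.0597 0.     0.    ] 0.896 | free z [ 0.5574  0.0597 -0.0018  0.    ] 0.906
jar [0.4527 0.1055 0.     0.    ] 0.934 | free z [ 0.4522  0.1051 -0.0021  0.    ] 0.94
```

```bash
cat > go.py <<'E'
# usage: go.py x y z psi [more quadruples]; psi = world angle of the tool y axis; each from the pose now
import sys
from plant import r
from h import *
o=r.get_obs(); R=cv2.Rodrigues(o['tool_rot'])[0]; psi0=np.arctan2(R[1,1],R[0,1])
print('t',round(o['t'],2),'tcp',np.round(o['tcp_pos'],4),'psi',round(psi0,3),'q6',round(o['q'][5],2),'grip',round(o['grip_width'],3),round(o['grip_force'],1),'F',np.round(o['ft_force'],1))
a=list(map(float,sys.argv[1:]))
for i in range(0,len(a),4):
    d=R.T@(np.array(a[i:i+3])-o['tcp_pos'])*100; tw=-((a[i+3]-psi0+np.pi)%(2*np.pi)-np.pi); print('d',np.round(d,2),'twist',round(tw,3))
E
cat > see.py <<'E'
# usage: see.py name  -> wrist fit (start from est) and tray/obj free z from wrist + saved picture
import sys,pickle
from plant import r
from h import *
est=pickle.load(open('est.pkl','rb')); m=r.camera_model('wrist'); im=r.snapshot('wrist'); cv2.imwrite(f'pics/w_{sys.argv[1]}_{sys.argv[2]}.png',im[:,:,::-1])
o=sys.argv[1]; p0=est[o]; c=proj(place(M[o],p0),m).mean(0); print('expect px',c.round())
D=sorted(r.cut_out('wrist',o),key=lambda d:np.hypot(d['rect'][0]+d['rect'][2]/2-c[0],d['rect'][1]+d['rect'][3]/2-c[1]))
print([(round(d['confidence'],2),[int(v) for v in d['rect']]) for d in D])
if D:
    p,q=fit(o,[(D[0]['region'].astype(float),m)],p0,True,o not in('vial','dropper')); print('was',p0.round(4),'now',p.round(4),round(q,3))
E
python3 go.py .4425 -.0077 .16 1.459; python3 -c "
from h import *
from plant import r
m=r.camera_model('top');print(back((394,218),m,.04),back((264,248),m,.04)); print(r.tcp_to_grasp)"
```

```text
t 2.1 tcp [0.2441 0.4929 0.2313] psi 1.111 q6 -0.2 grip 0.995 0.0 F [ 0.2  0.4 -0.1]
d [-40.   -36.05   7.13] twist -0.348
[ 0.59315373 -0.15938828  0.04      ] [0.53439019 0.12547513 0.04      ]
-0.0187
```

drive_tool:
  targets:
    - {"dx": -40,"dy": -36,"dz": 7.1,"twist": -0.35,"grip": 0.45}
    - {"dx": -40,"dy": -36,"dz": 7.1,"twist": -0.35,"grip": 0.45}
    - {"dx": -40,"dy": -36,"dz": 7.1,"twist": -0.35,"grip": 0.45}
    - {"dx": -40,"dy": -36,"dz": 7.1,"twist": -0.35,"grip": 0.45}
    - {"dx": -40,"dy": -36,"dz": 7.1,"twist": -0.35,"grip": 0.45}
    - {"dx": -40,"dy": -36,"dz": 7.1,"twist": -0.35,"grip": 0.45}
    - {"dx": -40,"dy": -36,"dz": 7.1,"twist": -0.35,"grip": 0.45}
    - {"dx": -40,"dy": -36,"dz": 7.1,"twist": -0.35,"grip": 0.45}
    - {"dx": -40,"dy": -36,"dz": 7.1,"twist": -0.35,"grip": 0.45}
    - {"dx": -40,"dy": -36,"dz": 7.1,"twist": -0.35,"grip": 0.45}
    - {"dx": -40,"dy": -36,"dz": 7.1,"twist": -0.35,"grip": 0.45}
    - {"dx": -40,"dy": -36,"dz": 7.1,"twist": -0.35,"grip": 0.45}
  grip_force: 20

```text
t: 3.6
tcp_pos: [0.4423, -0.006, 0.1604]
tool_rot: [-0.17, -3.137, -0.0]
ft_force: [-0.2, -0.4, 1.5]
grip_width: 0.723
grip_force: 0.0
```

```bash
python3 see.py lancets_b 1; python3 go.py .4425 -.0077 .012 1.459
```

```text
expect px [317. 230.]
[(0.89, [286, 188, 60, 86]), (0.77, [245, 305, 68, 97])]
was [ 0.4425 -0.0077  0.     -0.1121] now [ 0.4421 -0.0078  0.     -0.1019] 0.978
t 3.7 tcp [ 0.4424 -0.006   0.1605] psi 1.463 q6 -1.73 grip 0.725 0.0 F [-0.1  0.  -0.2]
d [-0.02 -0.17 14.85] twist 0.004
```

View pics/w_lancets_b_1.png

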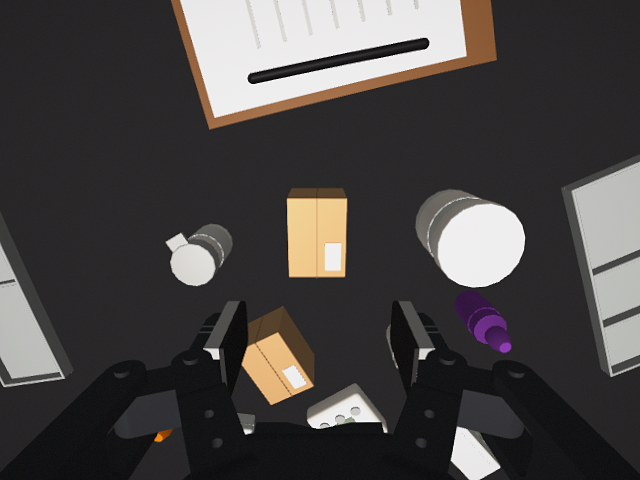

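drive_tool:
  targets:
    - {"dx": 0,"dy": -0.2,"dz": 5,"twist": 0,"grip": 0.45}
    - {"dx": 0,"dy": -0.2,"dz": 10,"twist": 0,"grip": 0.45}
    - {"dx": 0,"dy": -0.2,"dz": 13,"twist": 0,"grip": 0.45}
    - {"dx": 0,"dy": -0.2,"dz": 14.8,"twist": 0,"grip": 0.45}
    - {"dx": 0,"dy": -0.2,"dz": 14.8,"twist": 0,"grip": -1}
    - {"dx": 0,"dy": -0.2,"dz": 14.8,"twist": 0,"grip": -1}
    - {"dx": 0,"dy": -0.2,"dz": 14.8,"twist": 0,"grip": -1}
    - {"dx": 0,"dy": -0.2,"dz": 14.8,"twist": 0,"grip": -1}
    - {"dx": 0,"dy": -0.2,"dz": 14.8,"twist": 0,"grip": -1}

```text
t: 4.82
tcp_pos: [0.4428, -0.0093, 0.0127]
tool_rot: [0.172, 3.136, -0.0]
ft_force: [1.5, -0.3, -0.6]
grip_width: 0.508
grip_force: 22.7
```

```bash
python3 go.py .4425 -.0077 .14 1.459 .4636 .2523 .14 1.887 .4636 .2523 .0165 1.887
```

```text
t 4.83 tcp [ 0.4428 -0.0093  0.0127] psi 1.461 q6 -1.73 grip 0.508 22.7 F [ 1.5 -0.3 -0.6]
d [  0.03   0.15 -12.73] twist 0.002
d [  0.79  26.23 -12.73] twist -0.426
d [ 0.8  26.23 -0.38] twist -0.426
```

drive_tool:
  targets:
    - {"dx": 0,"dy": 0,"dz": -4,"twist": 0,"grip": -1}
    - {"dx": 0,"dy": 0,"dz": -9,"twist": 0,"grip": -1}
    - {"dx": 0,"dy": 3,"dz": -12.7,"twist": -0.05,"grip": -1}
    - {"dx": 0.2,"dy": 9,"dz": -12.7,"twist": -0.2,"grip": -1}
    - {"dx": 0.5,"dy": 15,"dz": -12.7,"twist": -0.35,"grip": -1}
    - {"dx": 0.7,"dy": 20,"dz": -12.7,"twist": -0.426,"grip": -1}
    - {"dx": 0.8,"dy": 24.5,"dz": -12.7,"twist": -0.426,"grip": -1}
    - {"dx": 0.8,"dy": 26.2,"dz": -11,"twist": -0.426,"grip": -1}
    - {"dx": 0.8,"dy": 26.2,"dz": -7,"twist": -0.426,"grip": -1}
    - {"dx": 0.8,"dy": 26.2,"dz": -4,"twist": -0.426,"grip": -1}
    - {"dx": 0.8,"dy": 26.2,"dz": -4,"twist": -0.426,"grip": -1}
    - {"dx": 0.8,"dy": 26.2,"dz": -4,"twist": -0.426,"grip": -1}

```text
t: 6.32
tcp_pos: [0.4638, 0.2517, 0.0528]
tool_rot: [-0.494, 3.102, -0.0]
ft_force: [-0.0, -0.4, -0.7]
grip_width: 0.512
grip_force: 22.7
```

```bash
python3 - <<'E'
from plant import r
import cv2
im=r.snapshot('wrist'); cv2.imwrite('pics/place1.png',im[:,:,::-1])
E
python3 see.py tray3 1; python3 go.py .4636 .2523 .0165 1.887
```

```text
expect px [319. 339.]
[(0.92, [249, 193, 141, 87])]
was [0.5197 0.2707 0.     0.3168] now [0.5195 0.2705 0.     0.3154] 0.216
t 6.47 tcp [0.4644 0.2521 0.0537] psi 1.887 q6 -1.6 grip 0.508 22.7 F [ 0.2 -0.1 -0.6]
d [0.08 0.04 3.72] twist -0.0
```

View pics/place1.png

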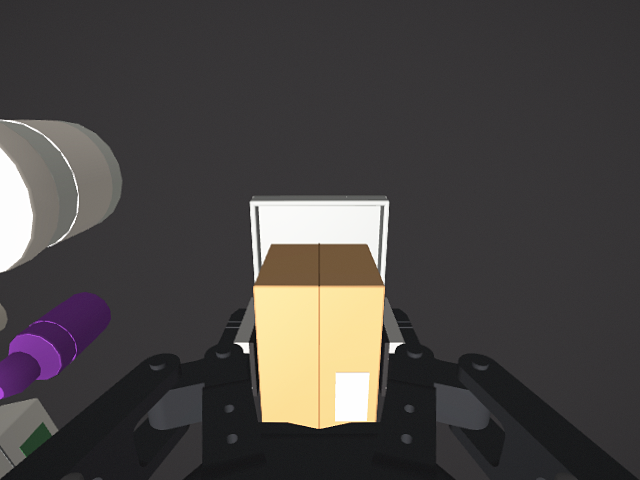

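drive_tool:
  targets:
    - {"dx": 0.1,"dy": 0,"dz": 2,"twist": 0,"grip": -1}
    - {"dx": 0.1,"dy": 0,"dz": 3,"twist": 0,"grip": -1}
    - {"dx": 0.1,"dy": 0,"dz": 3.6,"twist": 0,"grip": -1}
    - {"dx": 0.1,"dy": 0,"dz": 3.6,"twist": 0,"grip": -1}
    - {"dx": 0.1,"dy": 0,"dz": 3.6,"twist": 0,"grip": 0.3}
    - {"dx": 0.1,"dy": 0,"dz": 3.6,"twist": 0,"grip": 0.3}
    - {"dx": 0.1,"dy": 0,"dz": 3.6,"twist": 0,"grip": 0.3}
    - {"dx": 0.1,"dy": 0,"dz": 1,"twist": 0,"grip": 0.3}
    - {"dx": 0.1,"dy": 0,"dz": -4,"twist": 0,"grip": 0.3}
    - {"dx": 0.1,"dy": 0,"dz": -9,"twist": 0,"grip": 0.3}
    - {"dx": 0.1,"dy": 0,"dz": -9,"twist": 0,"grip": 0.3}

```text
t: 7.85
tcp_pos: [0.4653, 0.2527, 0.1468]
tool_rot: [-0.493, 3.093, 0.002]
ft_force: [-0.0, 0.0, 0.2]
grip_width: 0.652
grip_force: 0.0
```

```bash
python3 go.py .5575 .0597 .14 1.0 .5575 .0597 .012 1.0
```

```text
t 7.85 tcp [0.4653 0.2527 0.1468] psi 1.887 q6 -1.6 grip 0.652 0.0 F [-0.   0.   0.2]
d [ -2.75 -21.21   0.72] twist 0.887
d [ -2.63 -21.21  13.52] twist 0.887
```

drive_tool:
  targets:
    - {"dx": -2.7,"dy": -21.2,"dz": 0.7,"twist": 0.887,"grip": 0.2}
    - {"dx": -2.7,"dy": -21.2,"dz": 0.7,"twist": 0.887,"grip": 0.2}
    - {"dx": -2.7,"dy": -21.2,"dz": 0.7,"twist": 0.887,"grip": 0.2}
    - {"dx": -2.7,"dy": -21.2,"dz": 0.7,"twist": 0.887,"grip": 0.2}
    - {"dx": -2.7,"dy": -21.2,"dz": 0.7,"twist": 0.887,"grip": 0.2}
    - {"dx": -2.7,"dy": -21.2,"dz": 0.7,"twist": 0.887,"grip": 0.2}
    - {"dx": -2.7,"dy": -21.2,"dz": 0.7,"twist": 0.887,"grip": 0.2}

```text
t: 8.72
tcp_pos: [0.5534, 0.059, 0.1347]
tool_rot: [-0.879, -3.015, 0.0]
ft_force: [-0.6, -0.8, -0.2]
grip_width: 0.605
grip_force: 0.0
```

```bash
python3 see.py dropper 1; python3 go.py .5575 .0597 .012 1.0; python3 -c "
import cv2
a=cv2.imread('pics/w_dropper_1.png')[130:430,130:530];cv2.imwrite('pics/w_dropper_c.png',a)"
```

```text
expect px [323. 255.]
[(0.84, [303, 219, 43, 58]), (0.91, [362, 147, 50, 47]), (0.38, [125, 419, 9, 10])]
was [0.5575 0.0597 0.     0.    ] now [0.5565 0.0611 0.     0.    ] 0.908
t 8.82 tcp [0.5536 0.0592 0.1351] psi 1.003 q6 -1.1 grip 0.599 0.0 F [ 0.2  0.6 -0.2]
d [-0.31  0.25 12.31] twist 0.003
```

View pics/w_dropper_c.png

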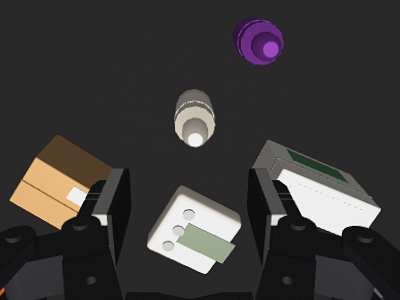

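drive_tool:
  targets:
    - {"dx": -0.2,"dy": 0.3,"dz": 3,"twist": 0,"grip": 0.2}
    - {"dx": -0.2,"dy": 0.3,"dz": 7,"twist": 0,"grip": 0.2}
    - {"dx": -0.2,"dy": 0.3,"dz": 10.5,"twist": 0,"grip": 0.2}
    - {"dx": -0.2,"dy": 0.3,"dz": 12.3,"twist": 0,"grip": 0.2}
    - {"dx": -0.2,"dy": 0.3,"dz": 12.3,"twist": 0,"grip": -1}
    - {"dx": -0.2,"dy": 0.3,"dz": 12.3,"twist": 0,"grip": -1}
    - {"dx": -0.2,"dy": 0.3,"dz": 12.3,"twist": 0,"grip": -1}
    - {"dx": -0.2,"dy": 0.3,"dz": 12.3,"twist": 0,"grip": -1}
    - {"dx": -0.2,"dy": 0.3,"dz": 12.3,"twist": 0,"grip": -1}
    - {"dx": -0.2,"dy": 0.3,"dz": 12.3,"twist": 0,"grip": -1}

```text
t: 10.07
tcp_pos: [0.5573, 0.0601, 0.0125]
tool_rot: [0.884, 3.014, 0.0]
ft_force: [0.2, -0.1, -0.4]
grip_width: 0.319
grip_force: 23.1
```

```bash
python3 go.py .5575 .0597 .14 1.0 .5881 .2931 .14 1.887 .5881 .2931 .0165 1.887
```

```text
t 10.07 tcp [0.5573 0.0601 0.0125] psi 1.0 q6 -1.09 grip 0.319 23.1 F [ 0.2 -0.1 -0.4]
d [ -0.04  -0.02 -12.75] twist -0.0
d [ 10.    21.27 -12.75] twist -0.887
d [10.   21.27 -0.4 ] twist -0.887
```

drive_tool:
  targets:
    - {"dx": 0,"dy": 0,"dz": -4,"twist": 0,"grip": -1}
    - {"dx": 0,"dy": 0,"dz": -9,"twist": 0,"grip": -1}
    - {"dx": 1,"dy": 2,"dz": -12.7,"twist": -0.15,"grip": -1}
    - {"dx": 3,"dy": 6,"dz": -12.7,"twist": -0.32,"grip": -1}
    - {"dx": 5.5,"dy": 11.5,"dz": -12.7,"twist": -0.5,"grip": -1}
    - {"dx": 8,"dy": 16.5,"dz": -12.7,"twist": -0.68,"grip": -1}
    - {"dx": 9.5,"dy": 20,"dz": -12.7,"twist": -0.85,"grip": -1}
    - {"dx": 10,"dy": 21.3,"dz": -11,"twist": -0.887,"grip": -1}
    - {"dx": 10,"dy": 21.3,"dz": -7,"twist": -0.887,"grip": -1}
    - {"dx": 10,"dy": 21.3,"dz": -4,"twist": -0.887,"grip": -1}
    - {"dx": 10,"dy": 21.3,"dz": -4,"twist": -0.887,"grip": -1}
    - {"dx": 10,"dy": 21.3,"dz": -4,"twist": -0.887,"grip": -1}

```text
t: 11.58
tcp_pos: [0.5888, 0.2928, 0.0529]
tool_rot: [-0.492, 3.102, -0.0]
ft_force: [0.8, 0.2, 0.6]
grip_width: 0.319
grip_force: 23.3
```

```bash
python3 go.py .5881 .2931 .0165 1.887
```

```text
t 11.57 tcp [0.5888 0.2928 0.0529] psi 1.885 q6 -1.59 grip 0.319 23.3 F [0.8 0.2 0.6]
d [0.06 0.05 3.64] twist -0.002
```

drive_tool:
  targets:
    - {"dx": 0.1,"dy": 0,"dz": 2,"twist": 0,"grip": -1}
    - {"dx": 0.1,"dy": 0,"dz": 3,"twist": 0,"grip": -1}
    - {"dx": 0.1,"dy": 0,"dz": 3.6,"twist": 0,"grip": -1}
    - {"dx": 0.1,"dy": 0,"dz": 3.6,"twist": 0,"grip": -1}
    - {"dx": 0.1,"dy": 0,"dz": 3.6,"twist": 0,"grip": 0.2}
    - {"dx": 0.1,"dy": 0,"dz": 3.6,"twist": 0,"grip": 0.2}
    - {"dx": 0.1,"dy": 0,"dz": 3.6,"twist": 0,"grip": 0.2}
    - {"dx": 0.1,"dy": 0,"dz": 1,"twist": 0,"grip": 0.2}
    - {"dx": 0.1,"dy": 0,"dz": -4,"twist": 0,"grip": 0.2}
    - {"dx": 0.1,"dy": 0,"dz": -9,"twist": 0,"grip": 0.2}
    - {"dx": 0.1,"dy": 0,"dz": -9,"twist": 0,"grip": 0.2}

```text
t: 12.95
tcp_pos: [0.5903, 0.2941, 0.1481]
tool_rot: [-0.493, 3.092, 0.002]
ft_force: [0.8, 0.3, -0.2]
grip_width: 0.599
grip_force: 0.0
```

```bash
python3 go.py .4485 -.101 .14 2.0
```

```text
t 12.95 tcp [0.5903 0.2941 0.1481] psi 1.887 q6 -1.59 grip 0.599 0.0 F [ 0.8  0.3 -0.2]
d [ 25.77 -33.14   0.54] twist -0.113
```

drive_tool:
  targets:
    - {"dx": 25.8,"dy": -33.1,"dz": 0.5,"twist": -0.113,"grip": 0.2}
    - {"dx": 25.8,"dy": -33.1,"dz": 0.5,"twist": -0.113,"grip": 0.2}
    - {"dx": 25.8,"dy": -33.1,"dz": 0.5,"twist": -0.113,"grip": 0.2}
    - {"dx": 25.8,"dy": -33.1,"dz": 0.5,"twist": -0.113,"grip": 0.2}
    - {"dx": 25.8,"dy": -33.1,"dz": 0.5,"twist": -0.113,"grip": 0.2}
    - {"dx": 25.8,"dy": -33.1,"dz": 0.5,"twist": -0.113,"grip": 0.2}
    - {"dx": 25.8,"dy": -33.1,"dz": 0.5,"twist": -0.113,"grip": 0.2}
    - {"dx": 25.8,"dy": -33.1,"dz": 0.5,"twist": -0.113,"grip": 0.2}
    - {"dx": 25.8,"dy": -33.1,"dz": 0.5,"twist": -0.113,"grip": 0.2}

```text
t: 14.08
tcp_pos: [0.4446, -0.1014, 0.1368]
tool_rot: [0.667, -3.069, -0.002]
ft_force: [0.2, -0.2, -0.2]
grip_width: 0.597
grip_force: 0.0
```

```bash
python3 see.py vial 1; python3 go.py .4485 -.101 .012 2.0
```

```text
expect px [316. 249.]
[(0.96, [290, 220, 49, 63]), (0.45, [584, 347, 55, 126])]
was [ 0.4482 -0.1012  0.      0.    ] now [ 0.4478 -0.1006  0.      0.    ] 0.949
t 14.18 tcp [ 0.445  -0.1006  0.137 ] psi 2.001 q6 -2.47 grip 0.596 0.0 F [0.3 0.2 0.3]
d [-0.31 -0.19 12.5 ] twist 0.001
```

drive_tool:
  targets:
    - {"dx": -0.3,"dy": -0.15,"dz": 3,"twist": 0,"grip": 0.2}
    - {"dx": -0.3,"dy": -0.15,"dz": 7,"twist": 0,"grip": 0.2}
    - {"dx": -0.3,"dy": -0.15,"dz": 10.5,"twist": 0,"grip": 0.2}
    - {"dx": -0.3,"dy": -0.15,"dz": 12.4,"twist": 0,"grip": 0.2}
    - {"dx": -0.3,"dy": -0.15,"dz": 12.4,"twist": 0,"grip": -1}
    - {"dx": -0.3,"dy": -0.15,"dz": 12.4,"twist": 0,"grip": -1}
    - {"dx": -0.3,"dy": -0.15,"dz": 12.4,"twist": 0,"grip": -1}
    - {"dx": -0.3,"dy": -0.15,"dz": 12.4,"twist": 0,"grip": -1}
    - {"dx": -0.3,"dy": -0.15,"dz": 12.4,"twist": 0,"grip": -1}

```text
t: 15.3
tcp_pos: [0.4485, -0.102, 0.0138]
tool_rot: [-0.669, 3.069, -0.001]
ft_force: [0.2, -0.1, -0.9]
grip_width: 0.384
grip_force: 19.9
```

```bash
python3 go.py .4485 -.101 .14 2.0 .5321 .2747 .16 1.887 .5321 .2747 .0165 1.887
```

```text
t 15.3 tcp [ 0.4485 -0.102   0.0138] psi 2.0 q6 -2.47 grip 0.384 19.9 F [ 0.2 -0.1 -0.9]
d [ -0.05   0.08 -12.62] twist -0.0
d [-23.28  30.77 -14.63] twist 0.113
d [-23.27  30.78  -0.28] twist 0.113
```

drive_tool:
  targets:
    - {"dx": 0,"dy": 0,"dz": -4,"twist": 0,"grip": -1}
    - {"dx": 0,"dy": 0,"dz": -9,"twist": 0,"grip": -1}
    - {"dx": -1.5,"dy": 2,"dz": -13,"twist": 0,"grip": -1}
    - {"dx": -4.5,"dy": 6,"dz": -14.6,"twist": 0.05,"grip": -1}
    - {"dx": -8,"dy": 10.6,"dz": -14.6,"twist": 0.113,"grip": -1}
    - {"dx": -11.5,"dy": 15.2,"dz": -14.6,"twist": 0.113,"grip": -1}
    - {"dx": -15,"dy": 19.8,"dz": -14.6,"twist": 0.113,"grip": -1}
    - {"dx": -18.5,"dy": 24.5,"dz": -14.6,"twist": 0.113,"grip": -1}
    - {"dx": -21.5,"dy": 28.5,"dz": -14.6,"twist": 0.113,"grip": -1}
    - {"dx": -23.3,"dy": 30.8,"dz": -14.6,"twist": 0.113,"grip": -1}
    - {"dx": -23.3,"dy": 30.8,"dz": -11,"twist": 0.113,"grip": -1}
    - {"dx": -23.3,"dy": 30.8,"dz": -7,"twist": 0.113,"grip": -1}
    - {"dx": -23.3,"dy": 30.8,"dz": -4,"twist": 0.113,"grip": -1}
    - {"dx": -23.3,"dy": 30.8,"dz": -4,"twist": 0.113,"grip": -1}
    - {"dx": -23.3,"dy": 30.8,"dz": -4,"twist": 0.113,"grip": -1}

```text
t: 17.18
tcp_pos: [0.5328, 0.2753, 0.0545]
tool_rot: [-0.494, 3.101, 0.0]
ft_force: [-0.2, 0.1, -0.7]
grip_width: 0.386
grip_force: 20.1
```

```bash
python3 go.py .5321 .2747 .018 1.887
```

```text
t 17.18 tcp [0.5328 0.2753 0.0545] psi 1.887 q6 -1.6 grip 0.386 20.1 F [-0.2  0.1 -0.7]
d [ 0.1  -0.03  3.65] twist -0.0
```

drive_tool:
  targets:
    - {"dx": 0.1,"dy": 0,"dz": 2,"twist": 0,"grip": -1}
    - {"dx": 0.1,"dy": 0,"dz": 3,"twist": 0,"grip": -1}
    - {"dx": 0.1,"dy": 0,"dz": 3.6,"twist": 0,"grip": -1}
    - {"dx": 0.1,"dy": 0,"dz": 3.6,"twist": 0,"grip": -1}
    - {"dx": 0.1,"dy": 0,"dz": 3.6,"twist": 0,"grip": 0.2}
    - {"dx": 0.1,"dy": 0,"dz": 3.6,"twist": 0,"grip": 0.2}
    - {"dx": 0.1,"dy": 0,"dz": 3.6,"twist": 0,"grip": 0.2}
    - {"dx": 0.1,"dy": 0,"dz": 1,"twist": 0,"grip": 0.2}
    - {"dx": 0.1,"dy": 0,"dz": -4,"twist": 0,"grip": 0.2}
    - {"dx": 0.1,"dy": 0,"dz": -10,"twist": 0,"grip": 0.2}
    - {"dx": 0.1,"dy": 0,"dz": -10,"twist": 0,"grip": 0.2}

```text
t: 18.55
tcp_pos: [0.5346, 0.276, 0.1594]
tool_rot: [-0.493, 3.091, 0.002]
ft_force: [0.9, 0.4, -0.2]
grip_width: 0.599
grip_force: 0.0
```

```bash
python3 go.py .6585 .1059 .15 2.169
python3 - <<'E'
from plant import r
import cv2
im=r.snapshot('scene')[120:390,170:500,::-1]; cv2.imwrite('pics/scene1.png',cv2.resize(im,(733,600)))
E
```

```text
t 18.55 tcp [0.5346 0.276  0.1594] psi 1.887 q6 -1.6 grip 0.599 0.0 F [ 0.9  0.4 -0.2]
d [ -6.48 -20.02   1.02] twist -0.282
```

View pics/scene1.png

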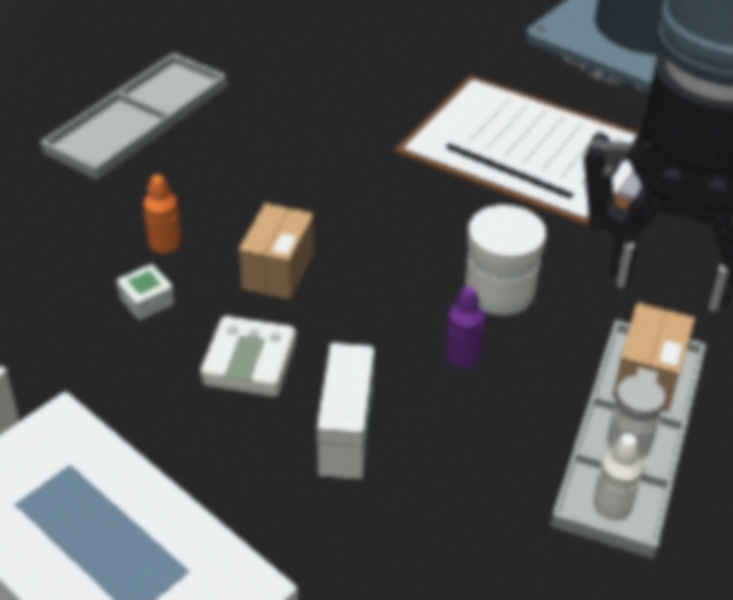

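drive_tool:
  targets:
    - {"dx": -6.5,"dy": -20,"dz": 1,"twist": -0.282,"grip": 0.2}
    - {"dx": -6.5,"dy": -20,"dz": 1,"twist": -0.282,"grip": 0.2}
    - {"dx": -6.5,"dy": -20,"dz": 1,"twist": -0.282,"grip": 0.2}
    - {"dx": -6.5,"dy": -20,"dz": 1,"twist": -0.282,"grip": 0.2}
    - {"dx": -6.5,"dy": -20,"dz": 1,"twist": -0.282,"grip": 0.2}
    - {"dx": -6.5,"dy": -20,"dz": 1,"twist": -0.282,"grip": 0.2}

```text
t: 19.35
tcp_pos: [0.6537, 0.1062, 0.1423]
tool_rot: [0.926, -3.0, -0.002]
ft_force: [-1.3, 0.0, -0.3]
grip_width: 0.601
grip_force: 0.0
```

```bash
python3 see.py slides 1; python3 go.py .6585 .1059 .015 2.169
```

```text
expect px [314. 242.]
[(0.89, [291, 181, 47, 127]), (0.16, [158, 105, 87, 96])]
was [0.6584 0.1059 0.     0.5978] now [0.6577 0.1051 0.     0.5859] 0.965
t 19.45 tcp [0.6539 0.1067 0.1431] psi 2.171 q6 -2.18 grip 0.598 0.0 F [-0.4 -0.3 -1.2]
d [-0.34 -0.34 12.81] twist 0.002
```

drive_tool:
  targets:
    - {"dx": -0.3,"dy": -0.3,"dz": 3,"twist": 0.01,"grip": 0.2}
    - {"dx": -0.3,"dy": -0.3,"dz": 7,"twist": 0.01,"grip": 0.2}
    - {"dx": -0.3,"dy": -0.3,"dz": 10.5,"twist": 0.01,"grip": 0.2}
    - {"dx": -0.3,"dy": -0.3,"dz": 12.8,"twist": 0.01,"grip": 0.2}
    - {"dx": -0.3,"dy": -0.3,"dz": 12.8,"twist": 0.01,"grip": -1}
    - {"dx": -0.3,"dy": -0.3,"dz": 12.8,"twist": 0.01,"grip": -1}
    - {"dx": -0.3,"dy": -0.3,"dz": 12.8,"twist": 0.01,"grip": -1}
    - {"dx": -0.3,"dy": -0.3,"dz": 12.8,"twist": 0.01,"grip": -1}
    - {"dx": -0.3,"dy": -0.3,"dz": 12.8,"twist": 0.01,"grip": -1}
    - {"dx": -0.3,"dy": -0.3,"dz": 12.8,"twist": 0.01,"grip": -1}

```text
t: 20.7
tcp_pos: [0.6592, 0.1041, 0.0155]
tool_rot: [-0.91, 3.007, -0.0]
ft_force: [0.2, -0.5, -2.3]
grip_width: 0.37
grip_force: 26.4
```

```bash
python3 go.py .6585 .1059 .15 2.163 .5192 -.3156 .16 1.652 .5192 -.3156 .019 1.652
```

```text
t 20.7 tcp [0.6592 0.1041 0.0155] psi 2.159 q6 -2.17 grip 0.37 26.4 F [ 0.2 -0.5 -2.3]
d [ -0.04   0.19 -13.45] twist -0.004
d [ 34.93 -27.15 -14.46] twist 0.507
d [ 34.93 -27.15  -0.36] twist 0.507
```

drive_tool:
  targets:
    - {"dx": 0,"dy": 0,"dz": -4,"twist": 0,"grip": -1}
    - {"dx": 0,"dy": 0,"dz": -9,"twist": 0,"grip": -1}
    - {"dx": 2,"dy": -1.5,"dz": -13,"twist": 0.05,"grip": -1}
    - {"dx": 5.5,"dy": -4.3,"dz": -14.5,"twist": 0.12,"grip": -1}
    - {"dx": 9.5,"dy": -7.4,"dz": -14.5,"twist": 0.2,"grip": -1}
    - {"dx": 13.5,"dy": -10.5,"dz": -14.5,"twist": 0.28,"grip": -1}
    - {"dx": 17.5,"dy": -13.6,"dz": -14.5,"twist": 0.36,"grip": -1}
    - {"dx": 21.5,"dy": -16.7,"dz": -14.5,"twist": 0.44,"grip": -1}
    - {"dx": 25.5,"dy": -19.8,"dz": -14.5,"twist": 0.507,"grip": -1}
    - {"dx": 29.5,"dy": -22.9,"dz": -14.5,"twist": 0.507,"grip": -1}
    - {"dx": 33,"dy": -25.6,"dz": -14.5,"twist": 0.507,"grip": -1}
    - {"dx": 34.9,"dy": -27.1,"dz": -14,"twist": 0.507,"grip": -1}
    - {"dx": 34.9,"dy": -27.1,"dz": -10,"twist": 0.507,"grip": -1}
    - {"dx": 34.9,"dy": -27.1,"dz": -6,"twist": 0.507,"grip": -1}
    - {"dx": 34.9,"dy": -27.1,"dz": -4,"twist": 0.507,"grip": -1}
    - {"dx": 34.9,"dy": -27.1,"dz": -4,"twist": 0.507,"grip": -1}
    - {"dx": 34.9,"dy": -27.1,"dz": -4,"twist": 0.507,"grip": -1}

```text
t: 22.82
tcp_pos: [0.5198, -0.3155, 0.0564]
tool_rot: [-0.127, 3.138, -0.002]
ft_force: [0.5, -0.8, -2.7]
grip_width: 0.37
grip_force: 26.4
```

```bash
python3 go.py .5192 -.3156 .0198 1.652
python3 - <<'E'
from plant import r
import cv2
im=r.snapshot('wrist'); cv2.imwrite('pics/place_s.png',im[:,:,::-1])
E
```

```text
t 22.82 tcp [ 0.5198 -0.3155  0.0564] psi 1.652 q6 -2.38 grip 0.37 26.4 F [ 0.5 -0.8 -2.7]
d [ 0.07 -0.    3.66] twist -0.0
```

View pics/place_s.png

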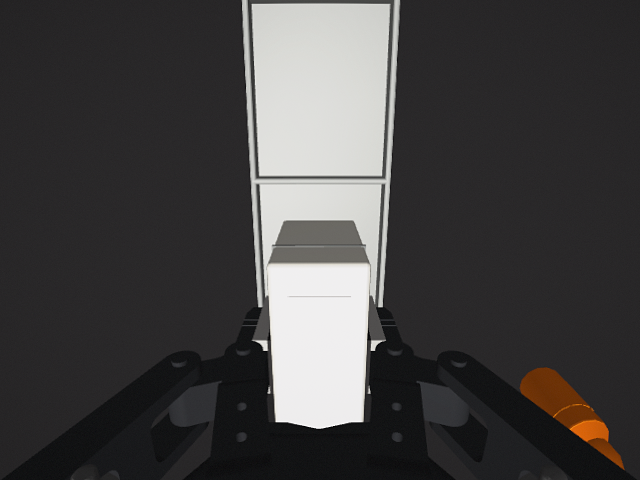

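drive_tool:
  targets:
    - {"dx": 0.1,"dy": 0,"dz": 2,"twist": 0,"grip": -1}
    - {"dx": 0.1,"dy": 0,"dz": 3,"twist": 0,"grip": -1}
    - {"dx": 0.1,"dy": 0,"dz": 3.6,"twist": 0,"grip": -1}
    - {"dx": 0.1,"dy": 0,"dz": 3.6,"twist": 0,"grip": -1}
    - {"dx": 0.1,"dy": 0,"dz": 3.6,"twist": 0,"grip": 0.3}
    - {"dx": 0.1,"dy": 0,"dz": 3.6,"twist": 0,"grip": 0.3}
    - {"dx": 0.1,"dy": 0,"dz": 3.6,"twist": 0,"grip": 0.3}
    - {"dx": 0.1,"dy": 0,"dz": 1,"twist": 0,"grip": 0.45}
    - {"dx": 0.1,"dy": 0,"dz": -4,"twist": 0,"grip": 0.45}
    - {"dx": 0.1,"dy": 0,"dz": -9,"twist": 0,"grip": 0.45}
    - {"dx": 0.1,"dy": 0,"dz": -9,"twist": 0,"grip": 0.45}

```text
t: 24.25
tcp_pos: [0.5207, -0.3171, 0.1507]
tool_rot: [-0.127, 3.132, -0.011]
ft_force: [0.2, -0.8, 0.6]
grip_width: 0.722
grip_force: 0.0
```

```bash
python3 go.py .5555 -.0567 .14 1.972
```

```text
t 24.25 tcp [ 0.5207 -0.3171  0.1507] psi 1.652 q6 -2.38 grip 0.722 0.0 F [ 0.2 -0.8  0.6]
d [-5.58 25.68  0.92] twist -0.32
```

drive_tool:
  targets:
    - {"dx": -5.6,"dy": 25.7,"dz": 0.9,"twist": -0.32,"grip": 0.45}
    - {"dx": -5.6,"dy": 25.7,"dz": 0.9,"twist": -0.32,"grip": 0.45}
    - {"dx": -5.6,"dy": 25.7,"dz": 0.9,"twist": -0.32,"grip": 0.45}
    - {"dx": -5.6,"dy": 25.7,"dz": 0.9,"twist": -0.32,"grip": 0.45}
    - {"dx": -5.6,"dy": 25.7,"dz": 0.9,"twist": -0.32,"grip": 0.45}
    - {"dx": -5.6,"dy": 25.7,"dz": 0.9,"twist": -0.32,"grip": 0.45}
    - {"dx": -5.6,"dy": 25.7,"dz": 0.9,"twist": -0.32,"grip": 0.45}

```text
t: 25.12
tcp_pos: [0.5531, -0.0557, 0.136]
tool_rot: [0.624, -3.079, 0.001]
ft_force: [-0.1, -1.1, 0.5]
grip_width: 0.728
grip_force: 0.0
```

```bash
python3 see.py lancets_a 1; python3 go.py .5555 -.0567 .012 1.972
```

```text
expect px [316. 241.]
[(0.92, [283, 192, 66, 99])]
was [ 0.5553 -0.0567  0.      0.4058] now [ 0.5546 -0.0571  0.      0.3898] 0.964
t 25.23 tcp [ 0.5532 -0.056   0.1362] psi 1.97 q6 -2.27 grip 0.727 0.0 F [-0.2 -1.   0.3]
d [-0.19 -0.15 12.42] twist -0.002
```

drive_tool:
  targets:
    - {"dx": -0.1,"dy": -0.2,"dz": 3,"twist": 0.01,"grip": 0.45}
    - {"dx": -0.1,"dy": -0.2,"dz": 7,"twist": 0.01,"grip": 0.45}
    - {"dx": -0.1,"dy": -0.2,"dz": 10.5,"twist": 0.01,"grip": 0.45}
    - {"dx": -0.1,"dy": -0.2,"dz": 12.4,"twist": 0.01,"grip": 0.45}
    - {"dx": -0.1,"dy": -0.2,"dz": 12.4,"twist": 0.01,"grip": -1}
    - {"dx": -0.1,"dy": -0.2,"dz": 12.4,"twist": 0.01,"grip": -1}
    - {"dx": -0.1,"dy": -0.2,"dz": 12.4,"twist": 0.01,"grip": -1}
    - {"dx": -0.1,"dy": -0.2,"dz": 12.4,"twist": 0.01,"grip": -1}
    - {"dx": -0.1,"dy": -0.2,"dz": 12.4,"twist": 0.01,"grip": -1}

```text
t: 26.35
tcp_pos: [0.5551, -0.0558, 0.0128]
tool_rot: [-0.611, 3.081, -0.001]
ft_force: [0.8, -0.7, -1.3]
grip_width: 0.513
grip_force: 24.9
```

```bash
python3 go.py .5555 -.0567 .14 1.972 .4245 -.3232 .14 1.652 .4245 -.3232 .0165 1.652
```

```text
t 26.35 tcp [ 0.5551 -0.0558  0.0128] psi 1.962 q6 -2.26 grip 0.513 24.9 F [ 0.8 -0.7 -1.3]
d [-1.000e-02 -1.100e-01 -1.272e+01] twist -0.01
d [ 22.27 -19.75 -12.72] twist 0.31
d [ 22.28 -19.74  -0.37] twist 0.31
```

drive_tool:
  targets:
    - {"dx": 0,"dy": 0,"dz": -4,"twist": 0,"grip": -1}
    - {"dx": 0,"dy": 0,"dz": -9,"twist": 0,"grip": -1}
    - {"dx": 2,"dy": -1.8,"dz": -13,"twist": 0.05,"grip": -1}
    - {"dx": 6,"dy": -5.3,"dz": -13,"twist": 0.12,"grip": -1}
    - {"dx": 10,"dy": -8.9,"dz": -13,"twist": 0.2,"grip": -1}
    - {"dx": 14,"dy": -12.4,"dz": -13,"twist": 0.28,"grip": -1}
    - {"dx": 18,"dy": -16,"dz": -13,"twist": 0.31,"grip": -1}
    - {"dx": 21,"dy": -18.6,"dz": -13,"twist": 0.31,"grip": -1}
    - {"dx": 22.3,"dy": -19.7,"dz": -12,"twist": 0.31,"grip": -1}
    - {"dx": 22.3,"dy": -19.7,"dz": -9,"twist": 0.31,"grip": -1}
    - {"dx": 22.3,"dy": -19.7,"dz": -6,"twist": 0.31,"grip": -1}
    - {"dx": 22.3,"dy": -19.7,"dz": -4,"twist": 0.31,"grip": -1}
    - {"dx": 22.3,"dy": -19.7,"dz": -4,"twist": 0.31,"grip": -1}
    - {"dx": 22.3,"dy": -19.7,"dz": -4,"twist": 0.31,"grip": -1}

```text
t: 28.1
tcp_pos: [0.4244, -0.3227, 0.0528]
tool_rot: [-0.129, 3.139, -0.001]
ft_force: [-0.3, 0.0, -1.1]
grip_width: 0.515
grip_force: 24.9
```

```bash
python3 go.py .4245 -.3232 .0168 1.652
```

```text
t 28.1 tcp [ 0.4244 -0.3227  0.0528] psi 1.653 q6 -2.51 grip 0.515 24.9 F [-0.3  0.  -1.1]
d [-0.01 -0.05  3.6 ] twist 0.001
```

drive_tool:
  targets:
    - {"dx": 0,"dy": 0,"dz": 2,"twist": 0,"grip": -1}
    - {"dx": 0,"dy": 0,"dz": 3,"twist": 0,"grip": -1}
    - {"dx": 0,"dy": 0,"dz": 3.6,"twist": 0,"grip": -1}
    - {"dx": 0,"dy": 0,"dz": 3.6,"twist": 0,"grip": -1}
    - {"dx": 0,"dy": 0,"dz": 3.6,"twist": 0,"grip": 0.4}
    - {"dx": 0,"dy": 0,"dz": 3.6,"twist": 0,"grip": 0.4}
    - {"dx": 0,"dy": 0,"dz": 3.6,"twist": 0,"grip": 0.4}
    - {"dx": 0,"dy": 0,"dz": 1,"twist": 0,"grip": 0.4}
    - {"dx": 0,"dy": 0,"dz": -4,"twist": 0,"grip": 0.4}
    - {"dx": 0,"dy": 0,"dz": -9,"twist": 0,"grip": 0.4}
    - {"dx": 0,"dy": 0,"dz": -14,"twist": 0,"grip": 0.4}
    - {"dx": 5,"dy": 2,"dz": -16,"twist": 0,"grip": 0.4}
    - {"dx": 10,"dy": 3,"dz": -16,"twist": 0,"grip": 0.4}
    - {"dx": 10,"dy": 8,"dz": -16,"twist": 0,"grip": 0.4}
    - {"dx": 10,"dy": 14,"dz": -16,"twist": 0,"grip": 0.4}
    - {"dx": 10,"dy": 15,"dz": -16,"twist": 0,"grip": 0.4}
    - {"dx": 10,"dy": 15,"dz": -16,"twist": 0,"grip": 0.4}

```text
t: 30.22
tcp_pos: [0.3123, -0.1815, 0.2128]
tool_rot: [-0.13, 3.138, -0.002]
ft_force: [0.4, -0.4, 0.6]
grip_width: 0.7
grip_force: 0.0
```

```bash
sed -e "s/vial=((370,285),(310,193))/vial=((0,0),(457,308))/" f.py > /dev/null
python3 - <<'E'
from plant import r
from h import *
import pickle
est=pickle.load(open('est.pkl','rb'))
T=lambda t,x:(place(np.array([[x,0,.004]]),est[t])[0],est[t][3])
exp={o:T(t,x) for o,t,x in(('vial','tray3',.013),('dropper','tray3',.072),('lancets_b','tray3',-.059),('slides','tray2',.0425),('lancets_a','tray2',-.0525))}
for o in('jar','coverbox','timer'): exp[o]=(est[o][:3],est[o][3])
for n in('top','scene'):
    im=r.snapshot(n); m=r.camera_model(n)
    a=im[150:340,150:510] if n=='top' else im[120:390,170:500]
    cv2.imwrite(f'pics/{n}_end.png',cv2.resize(a,(800,422) if n=='top' else (733,600))[:,:,::-1])
    for o,(p,y) in exp.items():
        p0=[*p,y]; c=proj(place(M[o],p0),m).mean(0)
        D=[d for d in r.cut_out(n,o) if np.hypot(d['rect'][0]+d['rect'][2]/2-c[0],d['rect'][1]+d['rect'][3]/2-c[1])<15]
        if not D: print(n,o,'none'); continue
        q,s=fit(o,[(D[0]['region'].astype(float),m)],p0,True,o not in('vial','dropper','jar')); print(n,o,'off mm',((q-p0)[:2]*1e3).round(1),'dyaw',(q-p0)[3].round(3),round(s,3))
o=r.get_obs();print(o['t'],o['tcp_pos'].round(3))
E
```

```text
top vial off mm [0.1 1. ] dyaw 0.0 0.89
top dropper off mm [ 0.3 -0.3] dyaw 0.0 0.874
top lancets_b off mm [-0.9  0.6] dyaw -0.015 0.936
top slides off mm [ 0.6 -0.2] dyaw 0.0 0.93
top lancets_a off mm [ 1.4 -0.8] dyaw 0.01 0.956
top jar off mm [ 0.2 -0.2] dyaw 0.0 0.942
top coverbox off mm [ 0. -0.] dyaw 0.001 0.866
top timer off mm [-0.9 -1. ] dyaw 0.031 0.933
scene vial none
scene dropper off mm [0.9 1.2] dyaw 0.0 0.832
scene lancets_b off mm [-1.5 -0.4] dyaw 0.012 0.729
scene slides off mm [-0.   0.9] dyaw 0.047 0.927
scene lancets_a off mm [0.9 1.8] dyaw -0.004 0.903
scene jar off mm [0.8 0.8] dyaw 0.0 0.927
scene coverbox off mm [-0.2  0.6] dyaw -0.089 0.896
scene timer off mm [-1.8 -0.4] dyaw 0.06 0.895
31.125 [ 0.312 -0.181  0.212]
```

View pics/top_end.png

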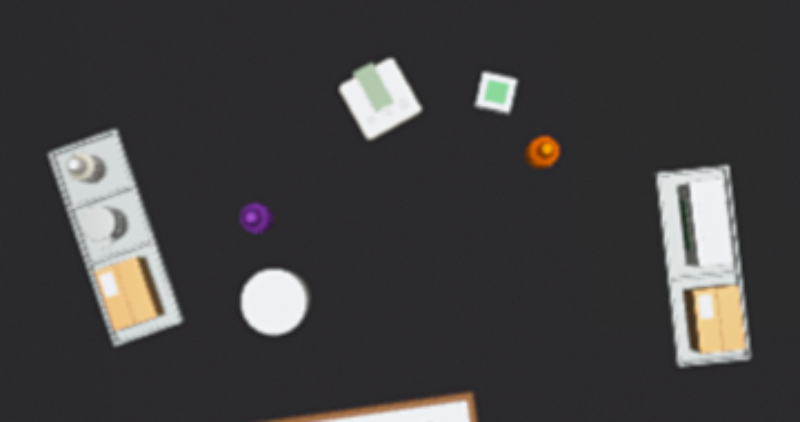

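View pics/scene_end.png

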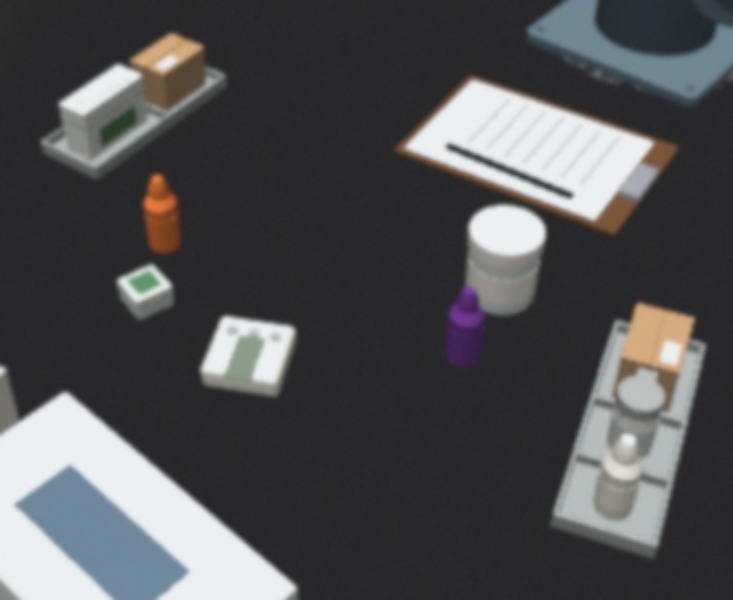

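All five items stand upright in their compartments. In the top view they are the dropper (85,165), vial (105,225), carton (130,293), slides (710,222) and carton (717,320), each within 2 mm of target. The bystanders have not moved and the arm is clear.

```bash
python3 -c "
from plant import r
print(r.sign_off())"
```

```text
the job is handed in; nothing more can be done
None
```

Both kits are made up and handed in: at my last check every item stood upright in its own compartment, and the jar, cover-glass box and timer had not moved; the hand-in returned no verdict.

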